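Turn the tube rotator by its spokes until the tube stands upright

TASK

The tube rotator on the bench was stopped with its tube hanging low. Push its bare spokes round with the fingertips, one after another, until the tube stands straight up with its cap on top, and leave the wheel at rest there. Do not touch the tube, do not shift, tip or lift the rotator, and leave the things around it where they are.

Things in the scene. Friction and masses are not known exactly. Their poses are not given: they have to be found in the camera images.
- rotator: Tube rotator: a five-spoked wheel on the front of a white motor housing, standing loose on the bench (about 3 kg). Origin at bench level; -x points out of the front with the wheel, roughly at the robot; z up. Base plate: 85 mm to the front, 75 to the back, 95 to either side, 17 high. Housing: x 5 to 67 mm, y within 45 mm, 188 mm high, wholly behind the wheel.
- wheel_hub (a point): Centre of the wheel, on its axle, in the middle plane of the spokes: 35 mm in front of the rotator's origin, 165 mm above the bench. Axes as the rotator's. The axle is level, along the rotator's x axis, so the wheel turns in its upright y-z plane.
- wheel (a joint): Turn of the wheel about the rotator's +x, rad: 0 or 2 pi when the tube stands straight up; grows clockwise as seen from the front, the top moving toward the rotator's -y. Starts between 1.9 and 4.38. It turns either way with no stop or notch, against 0.15 Nm of friction (about 1.7 N near the end of a spoke), and stays where it is left.
- spoke_end (a point): Outer end of the spoke behind the tube; turns with the wheel, z outward. Five equal spokes 72 degrees apart: straight aluminium bars 12 mm wide (in the direction of turning), 10 mm thick, ending 110 mm from the axle; no rim joins them. Hub disc 28 mm in radius. Each has on its front face, 54 mm from the axle, a thin spring clip 33 mm wide (it does not obstruct fingers).
- held_tube: Capped conical tube, 116 mm long, 35 mm over the cap, clipped to the front face of one spoke and fixed there; its axis lies 24.5 mm in front of the spokes' middle plane. Origin at its conical foot, 16 mm from the axle; its z axis runs outward along the spoke to the cap.
- tube_cap (a point): Outer end of the held tube's cap, 132 mm from the axle.
- beaker: Bystander: clear plastic beaker, 102 mm wide, 139 mm high. Origin at the centre of its underside.
- petri: Bystander: round flat dish, 90 x 12 mm. Origin at the centre of its underside.
- marker_2: Bystander: marker pen lying flat, 128 x 16 mm. Origin at the centre of its underside.
- pipette_controller: Bystander: hand-held pipette controller lying flat, 174 x 54 x 34 mm. Origin at the centre of its underside.
- lab_timer: Bystander: small digital bench timer standing up, 70 mm wide, 66 mm high. Origin at the centre of its underside.

How it is judged:
By the outcome, as a careful person would: the job done as asked, in the order asked, and still so for the second after the job is handed in, with the robot touching nothing.
It also fails if it takes over 53 s, if anything falls off the work surface, if the arm or the gripper's body presses on something with over 40 N, if the wrist force passes 120 N, or if a joint passes its speed limit or range.

ROBOT

A 7-joint arm with a two-finger parallel gripper is mounted at the origin on a cart in front of the work surface, level with it; the furniture and walls round the work are solid. World frame = base frame: x ahead of the robot, y to its left, z up, the work surface at z = 0. Lengths are in m, angles in rad, forces in N, time in s.
With the tool pointing down it reaches from about 0.4 to 0.85 m from the base axis. Payload 10.4 kg.
Tool frame: the origin (TCP) lies on the front face of the gripper's body, between the roots of the fingers; the fingertips stand 70 mm ahead of it and the grasp point (between the pads) lies 51 mm ahead of it (grasp_offset is the distance from the TCP to the grasp point, in m); z points along the fingers, y is the direction in which the jaws open and shut (so a half turn about z gives the same grasp; the last joint's range is limited). The gripper opens to 87 mm and grips with 3 to 60 N. Pads are 19 mm wide; open, the fingers measure 117 mm over their backs; the gripper's body (75 mm by 190 mm) begins 51 mm behind the grasp point.
Start: joints at [1.274, 0.332, -0.065, 1.46, 0.022, 1.35, -0.088], TCP at [0.169, -0.602, 0.292] pointing down, gripper open.
Joint ranges: [-2.6, 2.6], [-0.5, 2.12], [-1.47, 1.34], [0.16, 2.42], [-1.27, 4.41], [0.06, 2.06], [-2.6, 2.6]. Speed limits (rad/s): [2.22, 2.22, 2.79, 2.79, 3.14, 3.14, 3.14].

INTERFACE

Orientations are given as a unit quaternion [x, y, z, w].
In Python, from bench import * gives the robot as it stands. The module is installed in compiled form; this text tells all that it offers.
- The arm moves only by the tool arm_command, never from a script. Its argument "commands" is a list of rows, each a list of 3 entries, a list of its own where there are three numbers: the opening in per cent of the stroke, from 0 (shut) to 100 (fully open), then the shift along the tool's x, y, z in m, then the turn, a rotation vector about the tool's x, y, z in rad. A call has exactly 10 rows; each row is the pose to reach, as a shift and turn from the pose commanded when the call began, along the tool's axes at that moment; what a row does not reach only later rows make up. A row lasts 1/12 s, in which the tool goes at most 41.7 mm and 7.16 degrees, less where a joint would pass 70% of its speed; a pose out of reach is approached as far as the arm can. A call with a gripper value outside its range is refused whole. The fingers move at their own pace and stop on an object; "squeeze" is the grip in N (left out, the last holds). Time passes only in rows, so rows that repeat a pose let the fingers close, or fill a call up. It gives the time, the measured TCP pose, the force and the opening at its end, in the units of the state.
- read_state(): the state, without advancing time (a new reading comes with each control period).
- camera(name): name is "scene" or "top"; returns a dict with "pixels" (480x640x3 uint8, red, green, blue), "fx", "fy", "cx", "cy" (pixels), "rvec" (rotation vector, rad) and "tvec" (3), from world to camera coordinates, as OpenCV has them. Camera axes: x right, y down, z forward; pixel columns grow to the right and rows downward; lengths in m; the calibration is good to about 2 mm. A picture is of the moment at which its call begins. There is no depth.
- close_job(): hands the job in, once; it reports no verdict.
The state is a dict: "time": time; "joint_positions": joint angles; "joint_vel": joint speeds; "joint_torque": joint torques, N m; "ee_pos": TCP position; "eef_rot": TCP orientation; "ft_force": force on the tool from outside, world axes, zero at the start; "torque": the same for the moment, N m; "width": finger opening in m.
Only numpy, scipy, OpenCV 4.12 (cv2) and the standard library are available. Lean on these libraries where they do the work, as an engineer would, in place of code of your own. Each camera call takes 0.05 s, during which the arm holds its last target.

## Working session

There is one attempt and no reset: what is moved stays moved. The work goes in short steps, Python scripts to look and compute and a tool call to move; the robot and the scene stay as the last step left them, time stands still between calls to the robot, and variables do not carry over. Pictures are saved under pics/ and viewed, and the job is handed in when it is done.

Besides the shell and the picture viewer there is one more tool, called by a JSON object that holds its "name" and its "arguments". arm_command: Moves the arm, as the interface text tells. Its arguments: {"type":"object","properties":{"commands":{"type":"array","items":{"type":"array"}},"squeeze":{"type":"number"}},"required":["commands"]}

```bash
mkdir -p pics; python3 - <<'E'
from bench import *
import cv2,numpy as np
for n in("scene","top"):
    c=camera(n); cv2.imwrite(f"pics/{n}0.png",c["pixels"][:,:,::-1])
    R=cv2.Rodrigues(np.array(c["rvec"]))[0]
    print(n,c["fx"],c["fy"],c["cx"],c["cy"],R.round(3).tolist(),c["tvec"],(-R.T@np.array(c["tvec"])).round(3))
s=read_state();print({k:np.round(v,3).tolist() for k,v in s.items()})
E
```

```text
scene 597.495514512033 597.495514512033 326.3783910744346 247.37906727119818 [[-0.437, -0.899, -0.008], [-0.701, 0.346, -0.624], [0.564, -0.267, -0.782]] [0.24846857 0.45176152 1.65540519] [-0.508  0.51   1.578]
top 528.8506567893297 528.8506567893297 318.1480682460951 235.8996039125454 [[-0.02, -1.0, 0.02], [-0.986, 0.016, -0.167], [0.167, -0.023, -0.986]] [0.02975153 0.52273158 1.39698615] [0.283 0.053 1.464]
{'time': 0.1, 'joint_positions': [1.274, 0.333, -0.065, 1.461, 0.022, 1.35, -0.089], 'joint_vel': [-0.0, -0.002, 0.0, -0.003, -0.0, 0.0, -0.001], 'joint_torque': [0.001, -62.455, 0.024, -39.072, -0.062, 0.037, 0.0], 'ee_pos': [0.169, -0.601, 0.292], 'eef_rot': [0.991, 0.136, -0.0, -0.001], 'ft_force': [0.138, 1.033, 0.346], 'torque': [0.062, -0.053, 0.011], 'width': 0.087}
```

View pics/scene0.png

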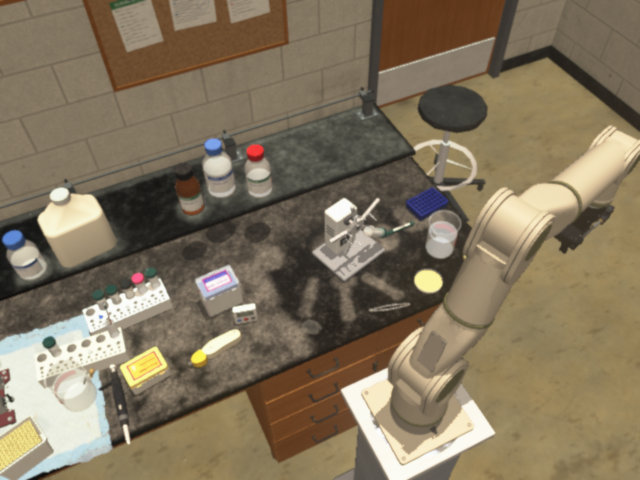

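View pics/top0.png

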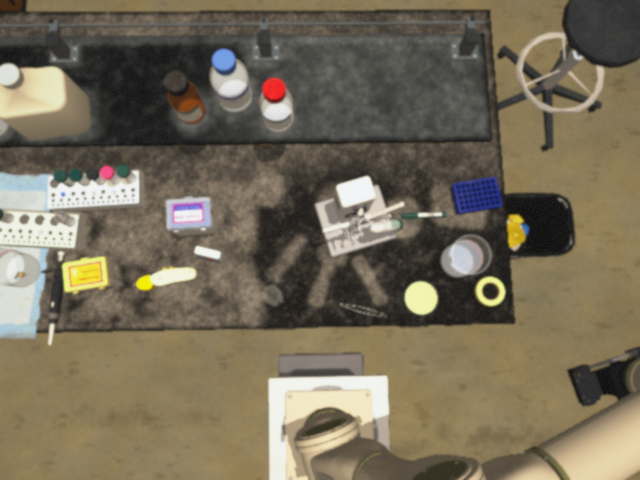

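```bash
python3 - <<'E'
import cv2
a=cv2.imread("pics/scene0.png")[180:300,290:480];cv2.imwrite("pics/s1.png",cv2.resize(a,None,fx=4.2,fy=4.2,interpolation=2))
a=cv2.imread("pics/top0.png")[160:270,300:460];cv2.imwrite("pics/t1.png",cv2.resize(a,None,fx=5,fy=5,interpolation=2))
E
```

```text
(no output)
```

View pics/s1.png

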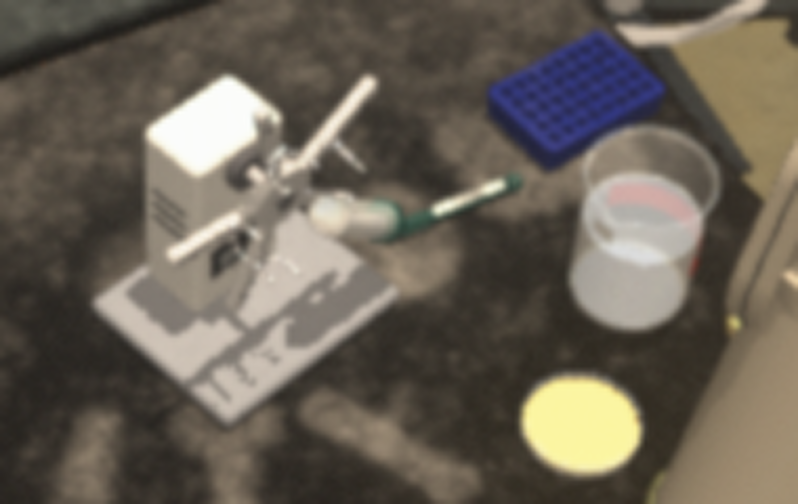

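View pics/t1.png

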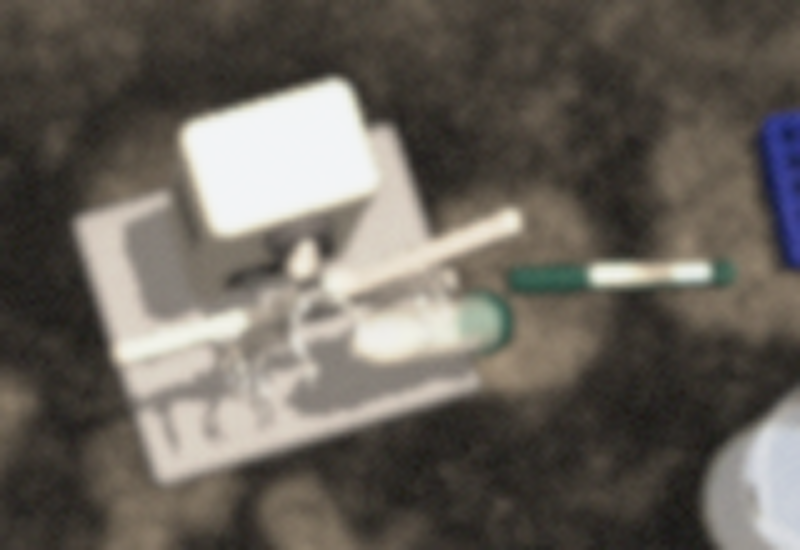

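```bash
cat > h.py <<'E'
import numpy as np,cv2
from bench import *
from scipy.optimize import least_squares
def cam(n):
    c=camera(n);return c
def proj(c,P):
    K=np.array([[c["fx"],0,c["cx"]],[0,c["fy"],c["cy"]],[0,0,1.]])
    return cv2.projectPoints(np.asarray(P,float).reshape(-1,1,3),np.array(c["rvec"]),np.array(c["tvec"]),K,None)[0][:,0]
def W(p,P):
    x,y,yaw=p[:3];P=np.atleast_2d(P);cy,sy=np.cos(yaw),np.sin(yaw)
    return np.c_[x+cy*P[:,0]-sy*P[:,1],y+sy*P[:,0]+cy*P[:,1],P[:,2]]
def spoke(th,r,x=-.035): return [x,-r*np.sin(th),.165+r*np.cos(th)]
def draw(c,p,th,fn,box,f):
    im=c["pixels"][:,:,::-1].copy();x0,y0,x1,y1=box
    im=cv2.resize(im[y0:y1,x0:x1],None,fx=f,fy=f,interpolation=2)
    def L(pts,col,closed=False):
        q=((proj(c,W(p,pts))-[x0,y0]+.5)*f).astype(int)
        cv2.polylines(im,[q],closed,col,1)
    L([[-.085,-.095,.017],[-.085,.095,.017],[.075,.095,.017],[.075,-.095,.017]],(0,255,255),True)
    L([[.005,-.045,.188],[.005,.045,.188],[.067,.045,.188],[.067,-.045,.188]],(0,255,255),True)
    for k in range(5):
        t=th+k*2*np.pi/5; L([spoke(t,.0),spoke(t,.11)],(0,0,255) if k else (255,0,0))
    L([spoke(th,.016,-.0595),spoke(th,.132,-.0595)],(0,255,0))
    cv2.imwrite(fn,im)
E
cat > fit.py <<'E'
from h import *
ct=cam("top");cs=cam("scene")
T=lambda a:np.array(a)/5+[300,160]-.4
S=lambda a:np.array(a)/4.2+[290,180]-.4
P=[[.075,.095,.017],[-.085,.095,.017],[-.085,-.095,.017]]
H=[[.067,.045,.188],[.067,-.045,.188],[.005,-.045,.188],[.005,.045,.188]]
ot=T([(73,220),(160,483),(480,382),(182,126),(347,75),(380,184),(211,240)])
os_=S([(95,303),(228,424),(398,293),(147,133),(228,73),(283,115),(200,177)])
# scene housing: (147,133)=back +y ; top=(228,75)=back -y ; 
tt=T([(120,355),(517,218),(510,322)]);ts=S([(172,254),(370,82),(398,218)])
def res(v):
    th=v[3]
    E=[spoke(th+2*2*np.pi/5,.11),spoke(th-2*np.pi/5,.11),spoke(th,.132,-.0595)]
    X=W(v,P+H+E)
    return np.r_[(proj(ct,X)-np.r_[ot,tt]).ravel(),(proj(cs,X)-np.r_[os_,ts]).ravel()]
for t0 in(1.9,2.2,2.5):
    r=least_squares(res,[.55,0,.3,t0],loss="soft_l1");print(r.x,r.cost,np.abs(r.fun).round(1).reshape(2,-1,2).tolist() if t0==2.2 else "")
v=r.x
draw(ct,v,v[3],"pics/t2.png",(300,160,460,270),5)
draw(cs,v,v[3],"pics/s2.png",(290,180,480,300),4.2)
E
python3 fit.py
```

```text
[ 0.57718403 -0.08328635  0.28446467  2.25475675] 12.158429480263173 
[ 0.57718403 -0.08328635  0.28446476  2.2547571 ] 12.158429480094537 [[[0.1, 1.0], [0.2, 0.5], [0.8, 0.5], [0.9, 0.7], [0.3, 0.8], [1.5, 0.5], [0.9, 0.3], [1.2, 0.8], [0.0, 0.2], [1.7, 1.3]], [[0.9, 0.1], [0.5, 0.3], [1.6, 0.0], [1.0, 0.2], [0.6, 0.1], [1.1, 0.4], [0.2, 0.3], [0.2, 4.0], [0.8, 0.3], [1.1, 0.1]]]
[ 0.57718403 -0.08328635  0.28446476  2.25475712] 12.158429480092991
```

View pics/t2.png

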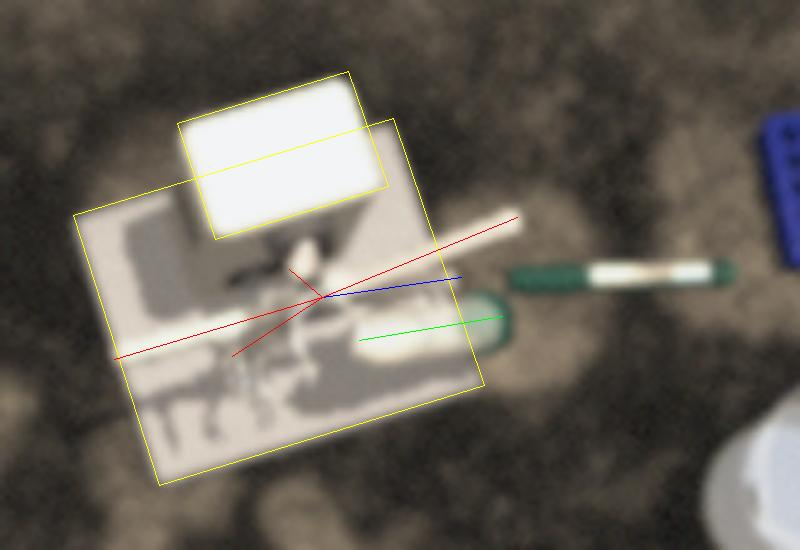

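View pics/s2.png

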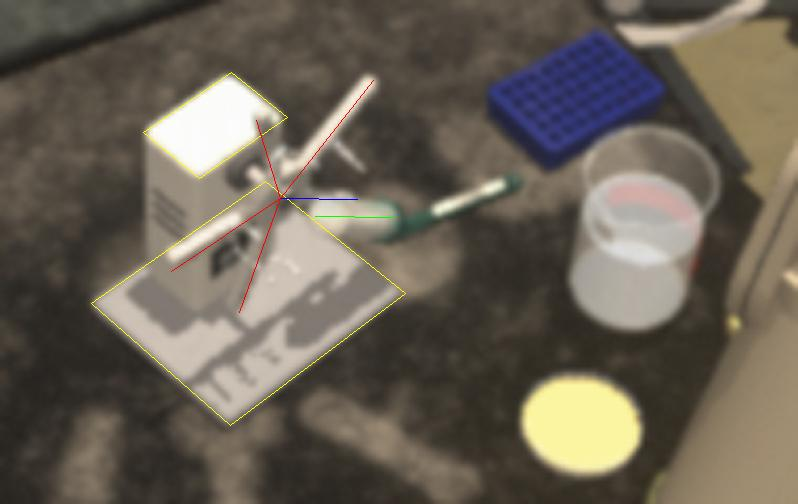

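```bash
cat >> h.py <<'E'
def spo(th,r,o,x=-.035): # o = offset in direction of increasing th
    return [x,-r*np.sin(th)-o*np.cos(th),.165+r*np.cos(th)-o*np.sin(th)]
def fitth(c,v,fn,box,f,d=None): pass
E
sed -i 's/E=\[.*/a=2*np.pi\/5;E=[spo(th+2*a,.11,.006),spo(th-a,.11,-.006),spoke(th,.132,-.0595)]/' fit.py; python3 fit.py
```

```text
[ 0.57703081 -0.08350629  0.28470254  2.26470914] 10.787914150881086 
[ 0.57703081 -0.08350629  0.28470254  2.26470913] 10.78791415088132 [[[0.0, 0.9], [0.1, 0.5], [0.9, 0.6], [0.9, 0.6], [0.4, 0.7], [1.6, 0.5], [1.0, 0.2], [0.9, 0.3], [0.6, 0.2], [1.9, 1.1]], [[0.8, 0.1], [0.6, 0.3], [1.7, 0.0], [0.9, 0.2], [0.7, 0.1], [1.2, 0.4], [0.1, 0.3], [0.0, 2.4], [0.4, 0.8], [1.2, 0.2]]]
[ 0.57703081 -0.08350629  0.2847026   2.2647093 ] 10.787914150910753
```

View pics/s2.png

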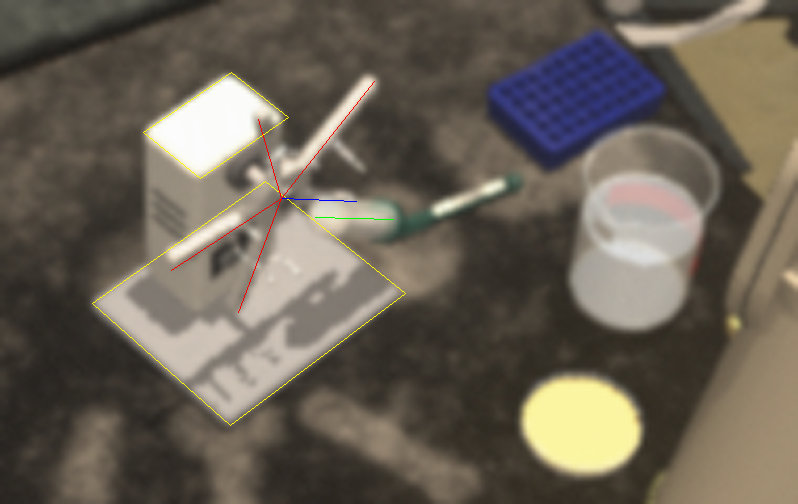

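View pics/t2.png

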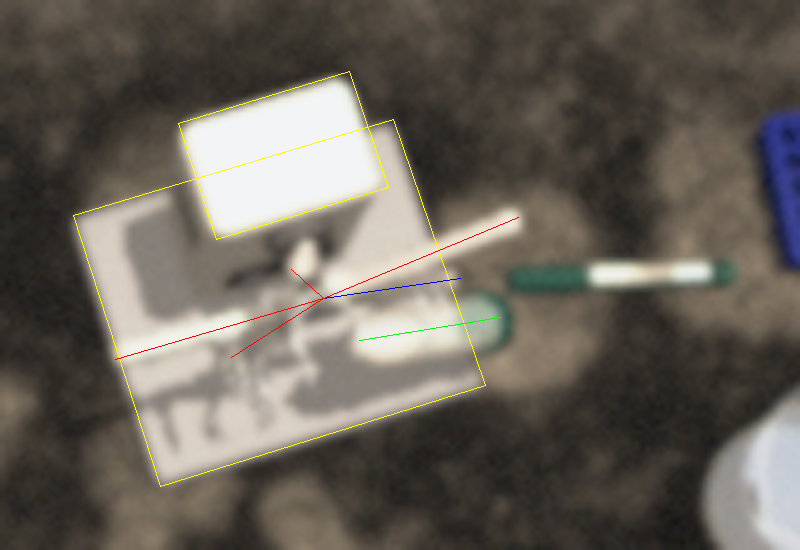

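```bash
cat >> h.py <<'E'
def draw2(c,p,th,fn,box,f):
    im=c["pixels"][:,:,::-1].copy();x0,y0,x1,y1=box
    im=cv2.resize(im[y0:y1,x0:x1],None,fx=f,fy=f,interpolation=2)
    def L(pts,col,closed=False):
        q=((proj(c,W(p,pts))-[x0,y0]+.5)*f).astype(int)
        cv2.polylines(im,[q],closed,col,1)
    for k in range(5):
        t=th+k*2*np.pi/5;col=(0,0,255) if k else (255,0,0)
        for x in(-.04,-.03): L([spo(t,.028,.006,x),spo(t,.11,.006,x),spo(t,.11,-.006,x),spo(t,.028,-.006,x)],col)
    for s in(-1,1): L([spo(th,.1,s*.0175,-.0595),spo(th,.132,s*.0175,-.0595),spo(th,.132,0,-.0595),spo(th,.016,0,-.0595)],(0,255,0))
    cv2.imwrite(fn,im)
E
cat > d.py <<'E'
import sys
from h import *
v=[float(sys.argv[i]) for i in(1,2,3)];th=float(sys.argv[4]);n=sys.argv[5]
a=cam("top");b=cam("scene")
draw2(a,v,th,"/tmp/a.png",(315,185,415,245),8);draw2(b,v,th,"/tmp/b.png",(315,190,405,260),8.8889)
cv2.imwrite("pics/%st.png"%n,cv2.imread("/tmp/a.png"));cv2.imwrite("pics/%ss.png"%n,cv2.resize(cv2.imread("/tmp/b.png"),(720,560)))
E
python3 d.py .577 -.0835 .285 2.28 d1
```

```text
(no output)
```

View pics/d1t.png

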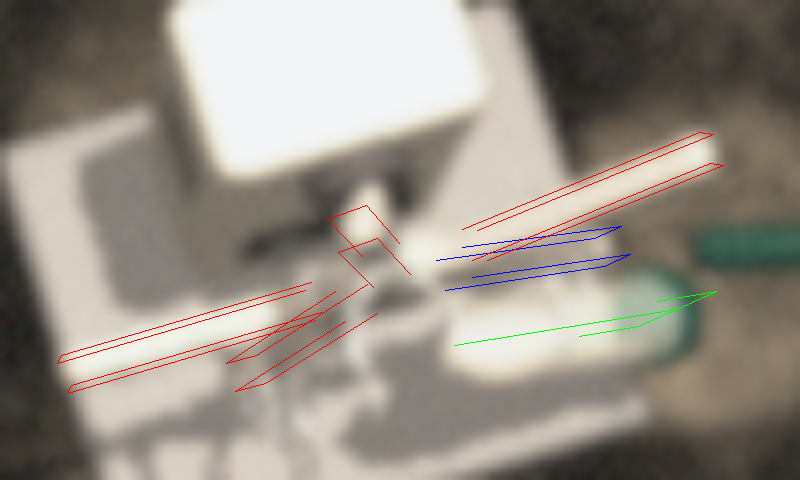

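View pics/d1s.png

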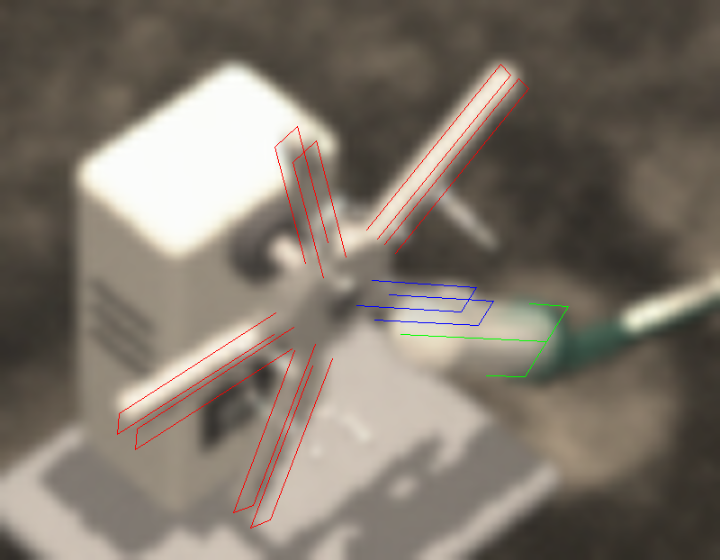

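```bash
cat > tgt.py <<'E'
# usage: tgt.py alpha_deg r dn(clear along n) dz -> tcp target & shift in tool axes from current
import sys
from h import *
from scipy.spatial.transform import Rotation as Ro
V=(.577,-.0835,.285)
def tcp(al,r=.098,n=0.,dz=0.):
    a=np.radians(al);d=np.array([np.sin(a),np.cos(a)]);nn=np.array([-np.cos(a),np.sin(a)])
    C=r*d+(.006+n)*nn
    return W(V,[[-.035,C[0]-.0095,.165+C[1]+.07+dz]])[0]
yaw=V[2];Rt=Ro.from_matrix(np.array([[-np.sin(yaw),np.cos(yaw),0],[np.cos(yaw),np.sin(yaw),0],[0,0,-1]]).T)
def show(p,R=Rt):
    s=read_state();R0=Ro.from_quat(s["eef_rot"])
    return (R0.inv().apply(np.asarray(p)-s["ee_pos"])).round(4),(R0.inv()*R).as_rotvec().round(3)
E
python3 - <<'E'
import sys;sys.path.insert(0,'.')
from tgt import *
print(Rt.as_matrix().round(2))
print(tcp(0,n=.01,dz=.12),show(tcp(0,n=.01,dz=.12)))
im=cam("scene")["pixels"][120:260,500:640,::-1];cv2.imwrite("pics/g.png",cv2.resize(im,None,fx=4,fy=4))
E
```

```text
[[-0.28  0.96  0.  ]
 [ 0.96  0.28  0.  ]
 [ 0.    0.   -1.  ]]
[ 0.55058136 -0.11781188  0.453     ] (array([ 0.4982, -0.3627, -0.1608]), array([-0.   , -0.   , -1.582]))
```

View pics/g.png

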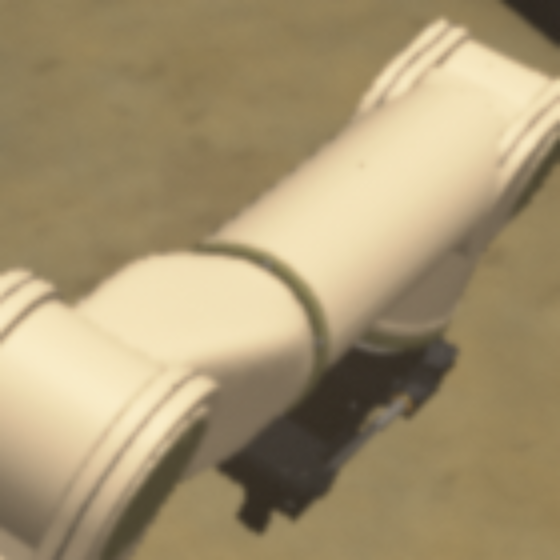

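{"name": "arm_command", "arguments": {"commands": [[0,[0,0,-0.04],[0,0,0]],[0,[0.01,-0.01,-0.08],[0,0,-0.05]],[0,[0.03,-0.02,-0.11],[0,0,-0.15]],[0,[0.055,-0.04,-0.13],[0,0,-0.26]],[0,[0.08,-0.06,-0.15],[0,0,-0.36]],[0,[0.11,-0.08,-0.16],[0,0,-0.46]],[0,[0.14,-0.1,-0.16],[0,0,-0.56]],[0,[0.17,-0.12,-0.16],[0,0,-0.66]],[0,[0.2,-0.14,-0.16],[0,0,-0.76]],[0,[0.23,-0.16,-0.16],[0,0,-0.86]]], "squeeze": 5}}

```text
time: 1.28
ee_pos: [0.348, -0.3839, 0.4526]
eef_rot: [0.842, 0.539, -0.0, 0.0]
ft_force: [0.3, -0.3, 0.3]
width: 0.0283
```

```bash
python3 - <<'E'
from tgt import *
s=read_state();print(s["time"],s["ee_pos"],s["width"],np.round(s["joint_positions"],2),show(tcp(0,n=.01,dz=.12)))
E
```

```text
1.2833 [ 0.34799345 -0.38388554  0.45255563] 0.02833978670117595 [ 1.05  0.08 -0.32  1.44  0.02  1.63  0.3 ] (array([ 0.3265,  0.0725, -0.0006]), array([ 0.   ,  0.001, -0.717]))
```

{"name": "arm_command", "arguments": {"commands": [[0,[0.03,0.007,0],[0,0,-0.07]],[0,[0.065,0.014,0],[0,0,-0.15]],[0,[0.1,0.022,0],[0,0,-0.23]],[0,[0.135,0.03,0],[0,0,-0.31]],[0,[0.17,0.038,0],[0,0,-0.39]],[0,[0.205,0.045,0],[0,0,-0.47]],[0,[0.24,0.053,0],[0,0,-0.55]],[0,[0.275,0.061,0],[0,0,-0.63]],[0,[0.305,0.068,0],[0,0,-0.69]],[0,[0.325,0.072,0],[0,0,-0.715]]]}}

```text
time: 2.12
ee_pos: [0.5513, -0.1183, 0.4522]
eef_rot: [0.6, 0.8, 0.0, -0.0]
ft_force: [-0.0, 0.1, -0.0]
width: 0.0001
```

```bash
python3 - <<'E'
from tgt import *
s=read_state();print(s["time"],s["ee_pos"],s["width"],np.round(s["joint_positions"],2),show(tcp(0,n=.01,dz=.12)),show(tcp(0,n=.01,dz=0)))
E
python3 d.py .577 -.0835 .285 2.30 d2
```

```text
2.1167 [ 0.55125917 -0.11829235  0.45223337] 0.00012964928135338971 [ 0.65  0.22 -0.63  1.31  0.13  1.65  0.32] (array([ 0.0007, -0.0005, -0.0008]), array([ 0.001, -0.001, -0.   ])) (array([ 0.0006, -0.0006,  0.1192]), array([ 0.001, -0.001, -0.   ]))
```

View pics/d2s.png

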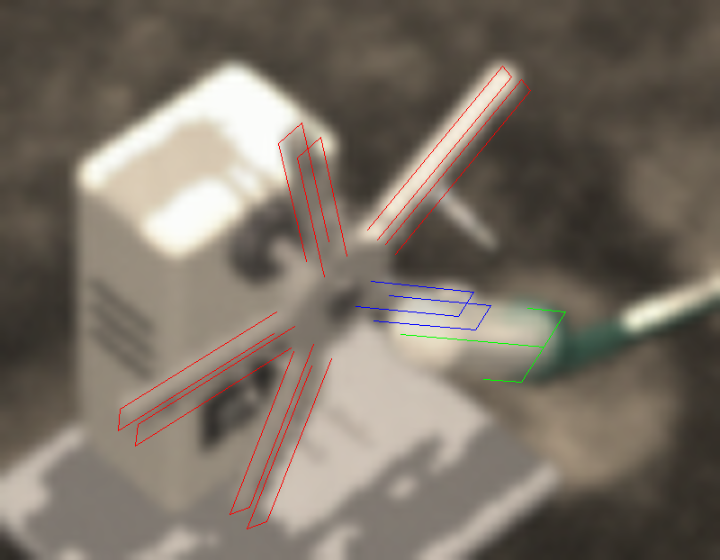

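View pics/d2t.png

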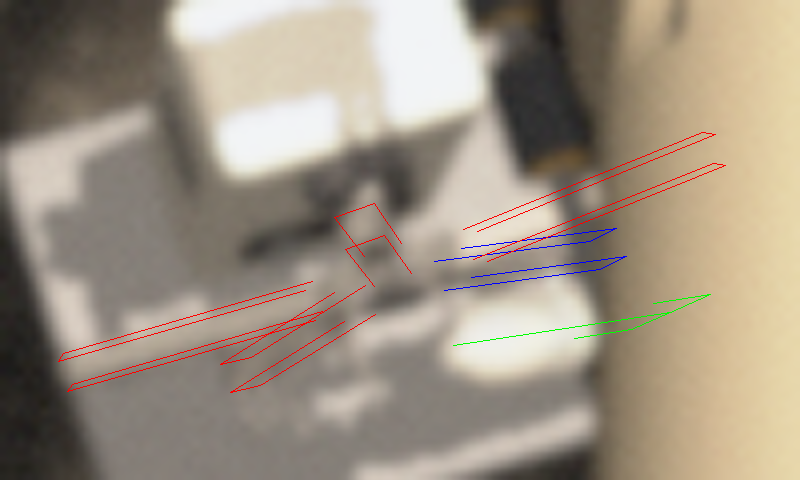

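{"name": "arm_command", "arguments": {"commands": [[0,[0,0,0.015],[0,0,0]],[0,[0,0,0.035],[0,0,0]],[0,[0,0,0.055],[0,0,0]],[0,[0,0,0.075],[0,0,0]],[0,[0,0,0.09],[0,0,0]],[0,[0,0,0.1],[0,0,0]],[0,[0,0,0.108],[0,0,0]],[0,[0,0,0.114],[0,0,0]],[0,[0,0,0.118],[0,0,0]],[0,[0,0,0.119],[0,0,0]]]}}

```text
time: 3.05
ee_pos: [0.5499, -0.1217, 0.3331]
eef_rot: [0.602, 0.798, -0.0, 0.0]
ft_force: [-0.1, 0.2, -0.1]
width: 0.0009
```

```bash
python3 - <<'E'
from tgt import *
s=read_state();print(s["time"],s["ee_pos"],s["ft_force"].round(2) if hasattr(s["ft_force"],'round') else s["ft_force"])
for a in range(0,73,3): print(a,show(tcp(a))[0])
E
```

```text
3.05 [ 0.54994627 -0.1216701   0.33310831] [-0.07  0.21 -0.11]
0 [0.0135 0.0016 0.0001]
3 [ 0.0187  0.0016 -0.0001]
6 [0.0238 0.0015 0.    ]
9 [0.0289 0.0015 0.0004]
12 [0.034  0.0014 0.001 ]
15 [0.0391 0.0014 0.0019]
18 [0.0441 0.0014 0.003 ]
21 [0.0491 0.0013 0.0045]
24 [0.0539 0.0013 0.0061]
27 [0.0587 0.0013 0.0081]
30 [0.0633 0.0012 0.0102]
33 [0.0679 0.0012 0.0126]
36 [0.0723 0.0012 0.0153]
39 [0.0765 0.0011 0.0182]
42 [0.0807 0.0011 0.0213]
45 [0.0846 0.0011 0.0246]
48 [0.0884 0.0011 0.0281]
51 [0.0919 0.001  0.0318]
54 [0.0953 0.001  0.0356]
57 [0.0985 0.001  0.0397]
60 [0.1014 0.001  0.0439]
63 [0.1041 0.0009 0.0483]
66 [0.1066 0.0009 0.0528]
69 [0.1089 0.0009 0.0574]
72 [0.1109 0.0009 0.0621]
```

{"name": "arm_command", "arguments": {"commands": [[0,[0.012,0.001,0],[0,0,0]],[0,[0.024,0.001,0],[0,0,0]],[0,[0.034,0.001,0.001],[0,0,0]],[0,[0.039,0.001,0.002],[0,0,0]],[0,[0.044,0.001,0.003],[0,0,0]],[0,[0.049,0.001,0.0045],[0,0,0]],[0,[0.054,0.001,0.006],[0,0,0]],[0,[0.0585,0.001,0.008],[0,0,0]],[0,[0.0633,0.001,0.01],[0,0,0]],[0,[0.0633,0.001,0.01],[0,0,0]]]}}

```text
time: 3.88
ee_pos: [0.5332, -0.0593, 0.3228]
eef_rot: [0.602, 0.799, -0.0, -0.0]
ft_force: [1.4, 0.2, 1.6]
width: 0.0009
```

```bash
python3 - <<'E'
from tgt import *
s=read_state();print(s["time"],s["ee_pos"],s["ft_force"],s["width"])
for a in range(27,76,3): print(a,show(tcp(a))[0])
E
python3 d.py .577 -.0835 .285 1.98 d3
```

```text
3.8833 [ 0.53323191 -0.05925138  0.32284161] [1.36709509 0.15165068 1.58463988] 0.0009185108151492805
27 [-0.0059  0.0002 -0.0022]
30 [-0.0013  0.0002 -0.    ]
33 [0.0033 0.0002 0.0024]
36 [0.0077 0.0001 0.005 ]
39 [0.0119 0.0001 0.0079]
42 [0.016  0.0001 0.011 ]
45 [0.02   0.0001 0.0143]
48 [0.0237 0.0001 0.0178]
51 [0.0273 0.     0.0215]
54 [0.0307 0.     0.0254]
57 [ 0.0338 -0.      0.0294]
60 [ 0.0368 -0.      0.0337]
63 [ 0.0395 -0.      0.038 ]
66 [ 0.042  -0.      0.0425]
69 [ 0.0442 -0.0001  0.0471]
72 [ 0.0463 -0.0001  0.0519]
75 [ 0.048  -0.0001  0.0567]
```

View pics/d3s.png

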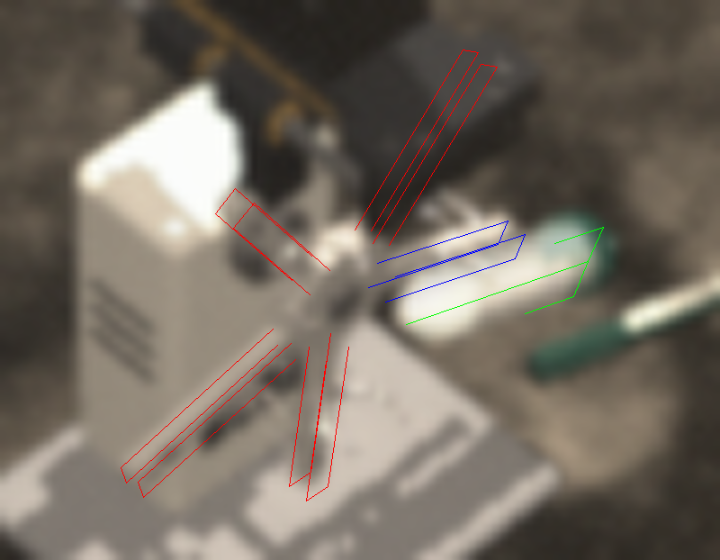

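{"name": "arm_command", "arguments": {"commands": [[0,[0.0033,0,0.0025],[0,0,0]],[0,[0.0077,0,0.005],[0,0,0]],[0,[0.012,0,0.008],[0,0,0]],[0,[0.016,0,0.011],[0,0,0]],[0,[0.02,0,0.0143],[0,0,0]],[0,[0.0237,0,0.018],[0,0,0]],[0,[0.0273,0,0.0215],[0,0,0]],[0,[0.0307,0,0.0255],[0,0,0]],[0,[0.0338,0,0.0295],[0,0,0]],[0,[0.0368,0,0.0337],[0,0,0]]]}}

```text
time: 4.82
ee_pos: [0.5234, -0.0246, 0.2892]
eef_rot: [0.602, 0.798, 0.0, 0.0]
ft_force: [-0.5, -1.6, 0.9]
width: 0.0001
```

```bash
python3 - <<'E'
from tgt import *
s=read_state();print(s["time"],s["ee_pos"],s["ft_force"],s["width"])
for a in range(57,76,3): print(a,show(tcp(a))[0])
E
```

```text
4.8167 [ 0.52342193 -0.02457942  0.28919016] [-0.47264707 -1.64511569  0.87951334] 0.00012506662493218202
57 [-0.0022 -0.0001 -0.0042]
60 [ 0.0008 -0.0002 -0.    ]
63 [ 0.0035 -0.0002  0.0044]
66 [ 0.006  -0.0002  0.0088]
69 [ 0.0082 -0.0002  0.0135]
72 [ 0.0102 -0.0002  0.0182]
75 [ 0.012  -0.0002  0.023 ]
```

{"name": "arm_command", "arguments": {"commands": [[0,[0.0035,0,0.0044],[0,0,0]],[0,[0.006,0,0.009],[0,0,0]],[0,[0.0082,0,0.0135],[0,0,0]],[0,[0.0102,0,0.0182],[0,0,0]],[0,[0.0102,0,0.0182],[0,0,0]],[0,[0.01,0,0.005],[0,0,0]],[0,[0.01,0,-0.03],[0,0,0]],[0,[0.01,0,-0.07],[0,0,0]],[0,[0.01,0,-0.11],[0,0,0]],[0,[0.01,0,-0.14],[0,0,0]]]}}

```text
time: 5.65
ee_pos: [0.5206, -0.0149, 0.4328]
eef_rot: [0.602, 0.798, 0.001, 0.001]
ft_force: [0.8, 0.2, 0.5]
width: 0.0006
```

```bash
python3 - <<'E'
from tgt import *
s=read_state();print(s["time"],s["ee_pos"],s["ft_force"])
print(show(tcp(-12,n=.012,dz=.1)), show(tcp(-12,n=.012)))
E
python3 d.py .577 -.0835 .285 1.257 d4
```

```text
5.65 [ 0.52060634 -0.01493838  0.4327908 ] [0.83093012 0.18734014 0.4750937 ]
(array([-0.1291,  0.0007,  0.0057]), array([ 0.002,  0.001, -0.007])) (array([-0.1291,  0.0005,  0.1057]), array([ 0.002,  0.001, -0.007]))
```

View pics/d4s.png

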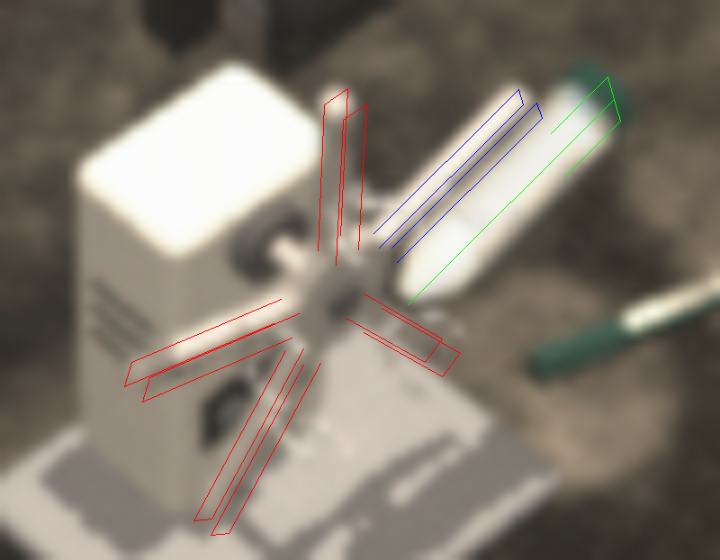

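View pics/d4t.png

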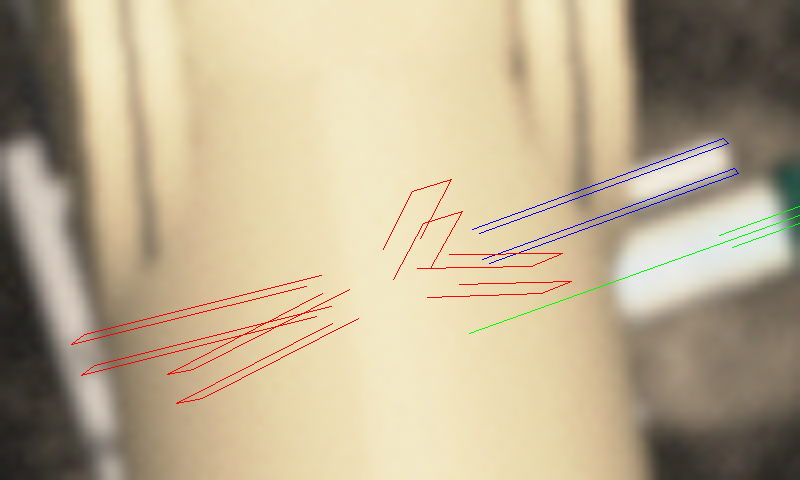

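{"name": "arm_command", "arguments": {"commands": [[0,[-0.015,0,0],[0,0,0]],[0,[-0.045,0,0],[0,0,0]],[0,[-0.08,0,0],[0,0,0]],[0,[-0.11,0,0],[0,0,-0.005]],[0,[-0.125,0.001,0.003],[0,0,-0.005]],[0,[-0.127,0.001,0.02],[0,0,-0.005]],[0,[-0.127,0.001,0.045],[0,0,-0.005]],[0,[-0.127,0.001,0.07],[0,0,-0.005]],[0,[-0.127,0.001,0.09],[0,0,-0.005]],[0,[-0.127,0.001,0.105],[0,0,-0.005]]]}}

```text
time: 6.58
ee_pos: [0.5556, -0.1374, 0.3211]
eef_rot: [0.6, 0.8, -0.001, -0.002]
ft_force: [-0.5, -0.9, 0.6]
width: 0.0006
```

```bash
python3 - <<'E'
from tgt import *
s=read_state();print(s["time"],s["ee_pos"],s["ft_force"])
for a in range(-6,34,3): print(a,show(tcp(a)))
E
```

```text
6.5833 [ 0.55557836 -0.13737742  0.32109741] [-0.49952922 -0.89974316  0.55861714]
-6 (array([ 0.02  ,  0.0006, -0.0107]), array([-0.003, -0.002, -0.002]))
-3 (array([ 0.0251,  0.0006, -0.0114]), array([-0.003, -0.002, -0.002]))
0 (array([ 0.0302,  0.0006, -0.0118]), array([-0.003, -0.002, -0.002]))
3 (array([ 0.0353,  0.0006, -0.012 ]), array([-0.003, -0.002, -0.002]))
6 (array([ 0.0405,  0.0006, -0.0119]), array([-0.003, -0.002, -0.002]))
9 (array([ 0.0456,  0.0006, -0.0115]), array([-0.003, -0.002, -0.002]))
12 (array([ 0.0507,  0.0006, -0.0109]), array([-0.003, -0.002, -0.002]))
15 (array([ 0.0558,  0.0006, -0.01  ]), array([-0.003, -0.002, -0.002]))
18 (array([ 0.0608,  0.0006, -0.0088]), array([-0.003, -0.002, -0.002]))
21 (array([ 0.0657,  0.0006, -0.0074]), array([-0.003, -0.002, -0.002]))
24 (array([ 0.0706,  0.0006, -0.0057]), array([-0.003, -0.002, -0.002]))
27 (array([ 0.0753,  0.0006, -0.0038]), array([-0.003, -0.002, -0.002]))
30 (array([ 0.08  ,  0.0006, -0.0016]), array([-0.003, -0.002, -0.002]))
33 (array([0.0845, 0.0006, 0.0008]), array([-0.003, -0.002, -0.002]))
```

{"name": "arm_command", "arguments": {"commands": [[0,[0.01,0,-0.007],[0,0,0]],[0,[0.02,0,-0.01],[0,0,0]],[0,[0.028,0,-0.0115],[0,0,0]],[0,[0.0355,0,-0.012],[0,0,0]],[0,[0.0405,0,-0.012],[0,0,0]],[0,[0.0455,0,-0.0115],[0,0,0]],[0,[0.0507,0,-0.011],[0,0,0]],[0,[0.0558,0,-0.01],[0,0,0]],[0,[0.0608,0,-0.009],[0,0,0]],[0,[0.0657,0,-0.0075],[0,0,0]]]}}

```text
time: 7.42
ee_pos: [0.5384, -0.0734, 0.3324]
eef_rot: [0.6, 0.8, 0.001, 0.0]
ft_force: [4.4, -0.1, 4.7]
width: 0.0003
```

```bash
python3 - <<'E'
from tgt import *
s=read_state();print(s["time"],s["ee_pos"],s["ft_force"])
for a in range(15,76,3): print(a,show(tcp(a))[0])
E
```

```text
7.4167 [ 0.53844322 -0.07338533  0.33241359] [ 4.40166187 -0.07211689  4.71394084]
15 [-0.0105 -0.0008  0.0012]
18 [-0.0055 -0.0008  0.0024]
21 [-0.0005 -0.0008  0.0038]
24 [ 0.0043 -0.0009  0.0054]
27 [ 0.0091 -0.0009  0.0074]
30 [ 0.0138 -0.0009  0.0095]
33 [ 0.0183 -0.0009  0.012 ]
36 [ 0.0227 -0.0009  0.0146]
39 [ 0.027  -0.0009  0.0175]
42 [ 0.0311 -0.0009  0.0206]
45 [ 0.035  -0.0009  0.0239]
48 [ 0.0388 -0.0009  0.0274]
51 [ 0.0423 -0.001   0.0311]
54 [ 0.0457 -0.001   0.0349]
57 [ 0.0489 -0.001   0.039 ]
60 [ 0.0518 -0.001   0.0432]
63 [ 0.0546 -0.001   0.0476]
66 [ 0.057  -0.001   0.0521]
69 [ 0.0593 -0.001   0.0567]
72 [ 0.0613 -0.001   0.0614]
75 [ 0.0631 -0.001   0.0662]
```

```bash
python3 d.py .577 -.0835 .285 0.88 d5; python3 -c "
from bench import *
print(read_state()['ft_force'])"
```

```text
[2.63308512 0.48264835 0.569583  ]
```

View pics/d5s.png

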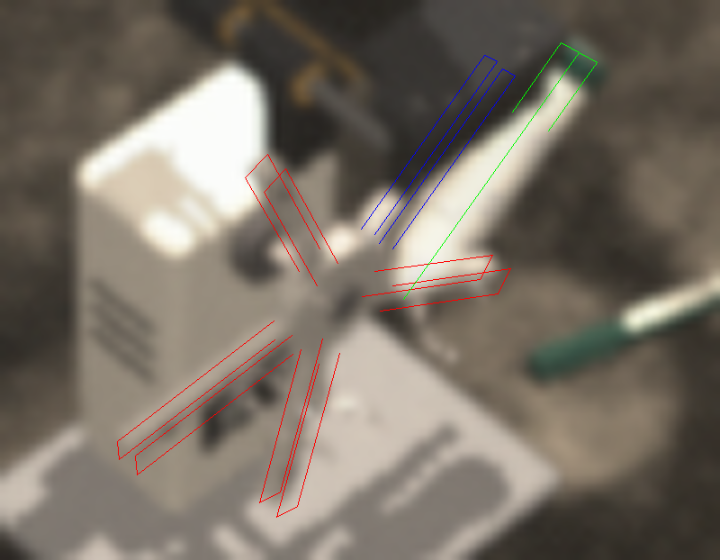

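{"name": "arm_command", "arguments": {"commands": [[0,[0.0043,-0.001,0.0055],[0,0,0]],[0,[0.009,-0.001,0.0074],[0,0,0]],[0,[0.0138,-0.001,0.0095],[0,0,0]],[0,[0.0183,-0.001,0.012],[0,0,0]],[0,[0.0227,-0.001,0.0146],[0,0,0]],[0,[0.027,-0.001,0.0175],[0,0,0]],[0,[0.031,-0.001,0.0206],[0,0,0]],[0,[0.035,-0.001,0.024],[0,0,0]],[0,[0.0388,-0.001,0.0274],[0,0,0]],[0,[0.0423,-0.001,0.0311],[0,0,0]]]}}

```text
time: 8.35
ee_pos: [0.5253, -0.0334, 0.3006]
eef_rot: [0.6, 0.8, -0.0, 0.0]
ft_force: [-0.1, -2.4, 0.2]
width: 0.0006
```

```bash
python3 - <<'E'
from tgt import *
s=read_state();print(s["time"],s["ee_pos"],s["ft_force"])
for a in range(48,76,2): print(a,show(tcp(a))[0])
E
```

```text
8.35 [ 0.52526694 -0.03336576  0.30063472] [-0.11001049 -2.44020548  0.24816907]
48 [-0.0033  0.0006 -0.0044]
50 [-0.0009  0.0006 -0.002 ]
52 [0.0014 0.0005 0.0006]
54 [0.0036 0.0005 0.0032]
56 [0.0057 0.0005 0.0059]
58 [0.0078 0.0005 0.0086]
60 [0.0097 0.0005 0.0114]
62 [0.0116 0.0005 0.0143]
64 [0.0133 0.0005 0.0173]
66 [0.0149 0.0005 0.0203]
68 [0.0165 0.0005 0.0234]
70 [0.0179 0.0005 0.0265]
72 [0.0192 0.0005 0.0296]
74 [0.0204 0.0005 0.0329]
```

Go to about 68° and look.

{"name": "arm_command", "arguments": {"commands": [[0,[0.0014,0,0.0006],[0,0,0]],[0,[0.0036,0,0.0032],[0,0,0]],[0,[0.0057,0,0.0059],[0,0,0]],[0,[0.0078,0,0.0086],[0,0,0]],[0,[0.0097,0,0.0114],[0,0,0]],[0,[0.0116,0,0.0143],[0,0,0]],[0,[0.0133,0,0.0173],[0,0,0]],[0,[0.0149,0,0.0203],[0,0,0]],[0,[0.0165,0,0.0234],[0,0,0]],[0,[0.0165,0,0.0234],[0,0,0]]]}}

```text
time: 9.18
ee_pos: [0.5206, -0.0175, 0.2769]
eef_rot: [0.6, 0.8, -0.0, -0.0]
ft_force: [-0.4, -0.4, 0.2]
width: 0.0004
```

```bash
python3 - <<'E'
from tgt import *
s=read_state();print(s["time"],s["ee_pos"],s["ft_force"])
for a in range(64,79,1): print(a,show(tcp(a))[0])
E
python3 d.py .577 -.0835 .285 0.07 d6
```

```text
9.1833 [ 0.52055134 -0.01752621  0.27687229] [-0.40132898 -0.42019814  0.16851815]
64 [-0.0032  0.0006 -0.0065]
65 [-0.0024  0.0006 -0.005 ]
66 [-0.0016  0.0006 -0.0035]
67 [-0.0008  0.0006 -0.0019]
68 [-0.0001  0.0006 -0.0004]
69 [0.0007 0.0006 0.0012]
70 [0.0014 0.0006 0.0027]
71 [0.002  0.0006 0.0043]
72 [0.0027 0.0006 0.0059]
73 [0.0033 0.0006 0.0075]
74 [0.0039 0.0006 0.0091]
75 [0.0044 0.0006 0.0107]
76 [0.005  0.0006 0.0123]
77 [0.0055 0.0006 0.014 ]
78 [0.0059 0.0006 0.0156]
```

View pics/d6s.png

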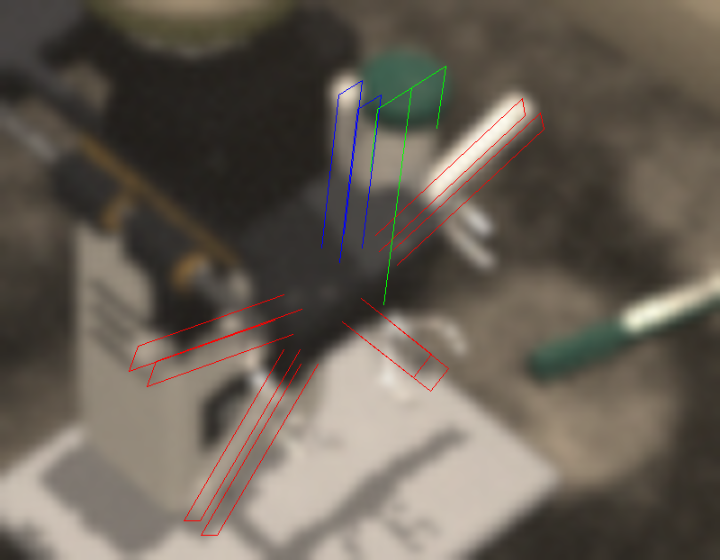

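View pics/d6t.png

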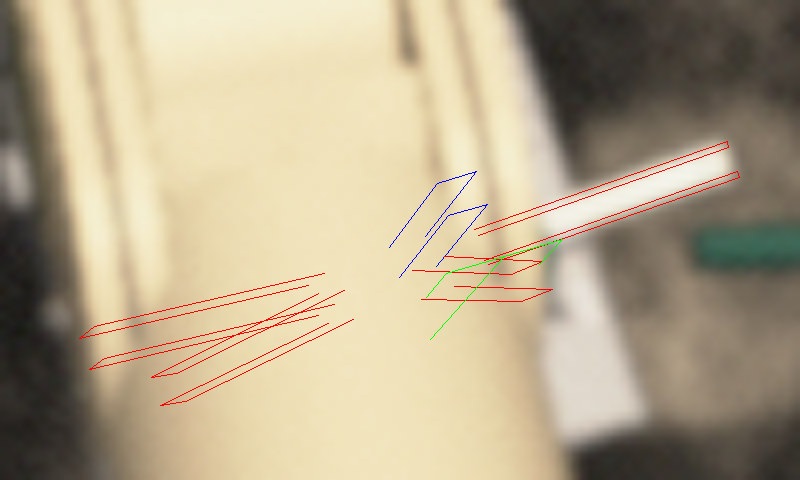

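{"name": "arm_command", "arguments": {"commands": [[0,[0,0,-0.01],[0,0,0]],[0,[0,0,-0.035],[0,0,0]],[0,[0,0,-0.07],[0,0,0]],[0,[0.01,0,-0.11],[0,0,0]],[0,[0.04,0,-0.13],[0,0,0]],[0,[0.08,0,-0.13],[0,0,0]],[0,[0.12,0,-0.13],[0,0,0]],[0,[0.16,0,-0.13],[0,0,0]],[0,[0.19,0,-0.13],[0,0,0]],[0,[0.2,0,-0.13],[0,0,0]]]}}

```text
time: 10.12
ee_pos: [0.4626, 0.1794, 0.409]
eef_rot: [0.598, 0.802, 0.001, 0.0]
ft_force: [-0.1, 0.6, -0.1]
width: 0.0005
```

```bash
python3 d.py .577 -.0835 .285 0.07 d7
```

```text
(no output)
```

View pics/d7s.png

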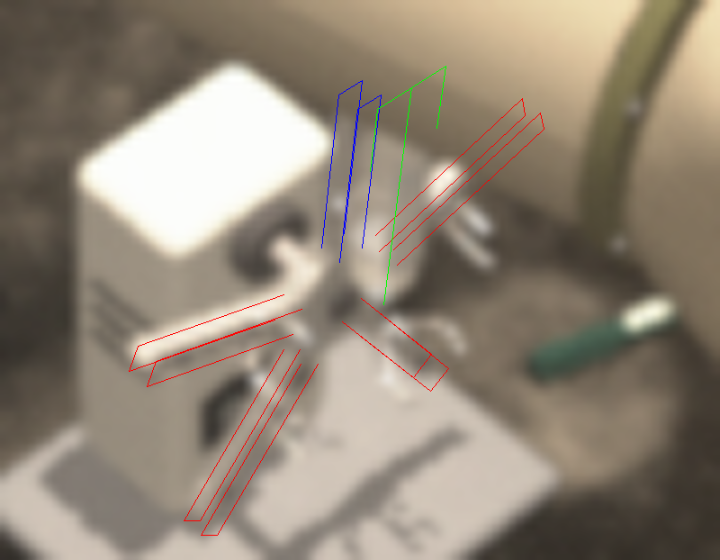

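View pics/d7t.png

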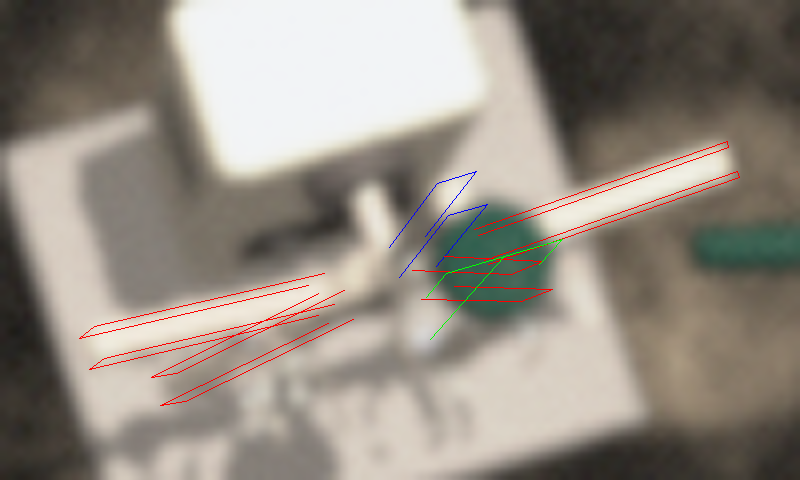

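```bash
cat > m.py <<'E'
from h import *
def measure(tag):
    c=cam("top");im=c["pixels"].astype(np.int32)[:,:]
    sub=c["pixels"]
    x0,y0=300,160
    r=im[160:270,300:460]
    white=((r.min(2)>225)).astype(np.uint8)
    n,l,st,ce=cv2.connectedComponentsWithStats(white)
    k=1+np.argmax(st[1:,4]);print("white",st[k],ce[k]+[x0,y0])
    pts=np.argwhere(l==k)[:,::-1].astype(np.float32)
    hr=cv2.minAreaRect(pts)
    g=((r[:,:,1]-r[:,:,0]>25)&(np.arange(160)[None,:]+300<387)).astype(np.uint8)
    n,l2,st2,ce2=cv2.connectedComponentsWithStats(g)
    k2=1+np.argmax(st2[1:,4]);print("green",st2[k2],ce2[k2]+[x0,y0])
    p2=np.argwhere(l2==k2)[:,::-1].astype(np.float32)
    (cx,cy),rad=cv2.minEnclosingCircle(p2);print("circ",cx+x0,cy+y0,rad,"rect",np.array(hr[0])+[x0,y0],hr[1:])
    return c,ce[k]+[x0,y0],np.array([cx+x0,cy+y0]),hr
if __name__=="__main__":
    c,h,g,hr=measure("a")
    p=(.577,-.0835,.285)
    H=[[.005,-.045,.188],[.005,.045,.188],[.067,.045,.188],[.067,-.045,.188]]
    q=proj(c,W(p,H)).astype(np.float32);print("pred housing",q.mean(0),cv2.minAreaRect(q)[1:])
    for t in(0,.07): print(t,proj(c,W(p,[spoke(t,.132,-.0595),spoke(t,.118,-.0595)])))
    cv2.imwrite("pics/full.png",cv2.resize(c["pixels"][160:270,300:460,::-1],None,fx=5,fy=5,interpolation=2))
E
python3 m.py
```

```text
white [ 38  17  37  29 710] [355.69577465 191.18591549]
green [ 70  51  13  13 125] [376.112 217.16 ]
circ 375.92857360839844 217.21428680419922 6.328685283660889 rect [355.88378525 190.99729729] ((21.688831329345703, 33.4522705078125), 72.89727020263672)
pred housing [356.12762 190.61487] ((24.453628540039062, 36.554927825927734), 73.07086944580078)
0 [[373.70142645 217.69162046]
 [372.94597839 218.92517473]]
0.07 [[377.553533   216.53210351]
 [376.35100451 217.89952352]]
```

```bash
python3 - <<'E'
from tgt import *
s=read_state();print(s["time"],s["ee_pos"])
print(show(tcp(66,dz=.12)),show(tcp(66,n=.01)),show(tcp(71)))
E
```

```text
10.2667 [0.46490479 0.17434156 0.40819427]
(array([-2.014e-01,  2.000e-04,  7.900e-03]), array([ 0.001,  0.   , -0.001])) (array([-2.054e-01,  1.000e-04,  1.188e-01]), array([ 0.001,  0.   , -0.001])) (array([-1.977e-01,  1.000e-04,  1.357e-01]), array([ 0.001,  0.   , -0.001]))
```

{"name": "arm_command", "arguments": {"commands": [[0,[-0.03,0,0],[0,0,0]],[0,[-0.07,0,0],[0,0,0]],[0,[-0.11,0,0],[0,0,0]],[0,[-0.15,0,0],[0,0,0]],[0,[-0.18,0,0],[0,0,0]],[0,[-0.196,0,0],[0,0,0]],[0,[-0.2,0,0.02],[0,0,0]],[0,[-0.2,0,0.05],[0,0,0]],[0,[-0.2,0,0.08],[0,0,0]],[0,[-0.2,0,0.105],[0,0,0]]]}}

```text
time: 11.1
ee_pos: [0.5205, -0.0206, 0.3007]
eef_rot: [0.602, 0.799, -0.0, -0.0]
ft_force: [0.8, 1.4, -0.7]
width: 0.0008
```

```bash
python3 - <<'E'
from tgt import *
s=read_state();print(s["time"],s["ee_pos"])
print(show(tcp(66,n=.01)),show(tcp(66))[0],show(tcp(69))[0],show(tcp(71))[0])
E
```

```text
11.1 [ 0.52045601 -0.02063572  0.30073833]
(array([-0.0027,  0.0016,  0.0113]), array([-0.001,  0.   , -0.006])) [0.0014 0.0016 0.0204] [0.0036 0.0016 0.025 ] [0.005  0.0016 0.0282]
```

{"name": "arm_command", "arguments": {"commands": [[0,[0,0.001,0.008],[0,0,-0.004]],[0,[0,0.001,0.014],[0,0,-0.004]],[0,[0.001,0.001,0.018],[0,0,-0.004]],[0,[0.002,0.001,0.021],[0,0,-0.004]],[0,[0.003,0.001,0.0235],[0,0,-0.004]],[0,[0.0037,0.001,0.025],[0,0,-0.004]],[0,[0.0043,0.001,0.0262],[0,0,-0.004]],[0,[0.0048,0.001,0.0274],[0,0,-0.004]],[0,[0.0048,0.001,0.0274],[0,0,-0.004]],[0,[0.0048,0.001,0.0274],[0,0,-0.004]]]}}

```text
time: 11.93
ee_pos: [0.5206, -0.013, 0.2754]
eef_rot: [0.599, 0.801, 0.0, 0.0]
ft_force: [0.8, 0.2, 1.4]
width: 0.0007
```

```bash
python3 - <<'E'
from tgt import *
s=read_state();print(s["time"],s["ee_pos"],s["ft_force"])
for a in (69,70,71,72):print(a,show(tcp(a))[0])
E
```

```text
11.9333 [ 0.52061349 -0.01296236  0.27543166] [0.7587729  0.16678691 1.38207593]
69 [-0.0037 -0.0007 -0.0003]
70 [-0.003  -0.0007  0.0013]
71 [-0.0023 -0.0007  0.0029]
72 [-0.0017 -0.0007  0.0044]
```

{"name": "arm_command", "arguments": {"commands": [[0,[0,0,0.001],[0,0,0]],[0,[0,0,0.0018],[0,0,0]],[0,[0,0,0.0018],[0,0,0]],[0,[0,0,-0.006],[0,0,0]],[0,[0,0,-0.03],[0,0,0]],[0,[0,0,-0.07],[0,0,0]],[0,[0.02,0,-0.11],[0,0,0]],[0,[0.06,0,-0.13],[0,0,0]],[0,[0.1,0,-0.14],[0,0,0]],[0,[0.14,0,-0.14],[0,0,0]]]}}

```text
time: 12.77
ee_pos: [0.4815, 0.1194, 0.4181]
eef_rot: [0.599, 0.8, 0.001, 0.001]
ft_force: [-0.1, 0.6, 0.1]
width: 0.0002
```

{"name": "arm_command", "arguments": {"commands": [[0,[0.03,0,0],[0,0,0]],[0,[0.06,0,0],[0,0,0]],[0,[0.09,0,0],[0,0,0]],[0,[0.12,0,0],[0,0,0]],[0,[0.15,0,0],[0,0,0]],[0,[0.17,0,0],[0,0,0]],[0,[0.19,0,0],[0,0,0]],[0,[0.2,0,0],[0,0,0]],[0,[0.2,0,0],[0,0,0]],[0,[0.2,0,0],[0,0,0]]]}}

```text
time: 13.6
ee_pos: [0.425, 0.31, 0.4152]
eef_rot: [0.598, 0.801, -0.0, 0.0]
ft_force: [0.1, -0.6, -0.6]
width: 0.001
```

```bash
python3 m.py; python3 d.py .577 -.0835 .285 0.03 d8
```

```text
white [ 38  17  37  29 709] [355.71932299 191.18335684]
green [ 68  52  13  13 127] [373.88188976 217.91338583]
circ 373.9657516479492 217.58219146728516 6.500710487365723 rect [355.95413208 191.01376343] ((21.64687728881836, 33.42814254760742), 73.3007583618164)
pred housing [356.12762 190.61487] ((24.453628540039062, 36.554927825927734), 73.07086944580078)
0 [[373.70142645 217.69162046]
 [372.94597839 218.92517473]]
0.07 [[377.553533   216.53210351]
 [376.35100451 217.89952352]]
```

View pics/d8s.png

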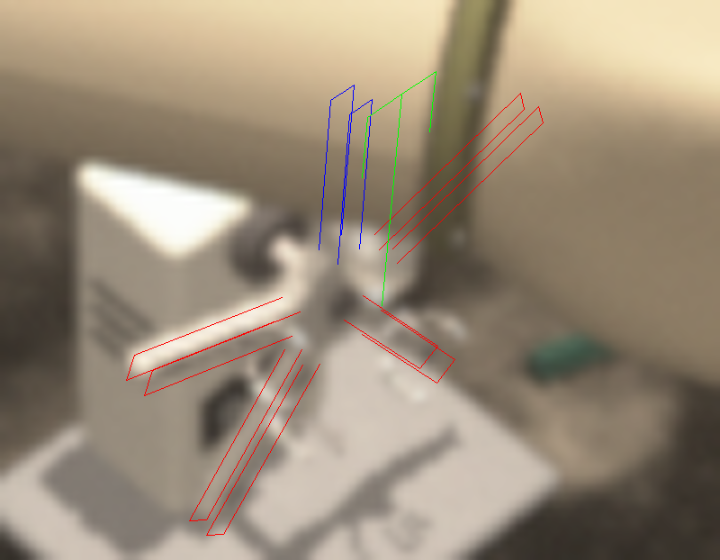

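View pics/full.png

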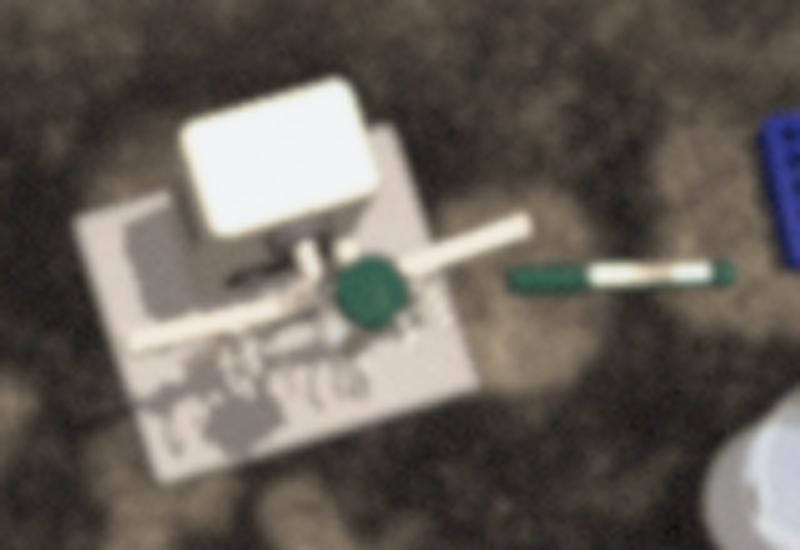

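{"name": "arm_command", "arguments": {"commands": [[0,[-0.02,0,-0.03],[0,0,0]],[0,[-0.05,-0.01,-0.06],[0,0,0]],[0,[-0.085,-0.02,-0.08],[0,0,0]],[0,[-0.12,-0.03,-0.08],[0,0,0]],[0,[-0.155,-0.04,-0.08],[0,0,0]],[0,[-0.19,-0.05,-0.08],[0,0,0]],[0,[-0.225,-0.06,-0.08],[0,0,0]],[0,[-0.26,-0.07,-0.08],[0,0,0]],[0,[-0.295,-0.08,-0.08],[0,0,0]],[0,[-0.33,-0.09,-0.08],[0,0,0]]]}}

```text
time: 14.58
ee_pos: [0.4313, -0.0346, 0.4955]
eef_rot: [0.6, 0.8, -0.0, 0.001]
ft_force: [1.2, 1.2, 1.4]
width: 0.0006
```

{"name": "arm_command", "arguments": {"commands": [[0,[-0.035,-0.01,0],[0,0,0.05]],[0,[-0.07,-0.02,0],[0,0,0.12]],[0,[-0.105,-0.03,0],[0,0,0.2]],[0,[-0.14,-0.04,0],[0,0,0.28]],[0,[-0.175,-0.05,0],[0,0,0.36]],[0,[-0.21,-0.06,0],[0,0,0.44]],[0,[-0.245,-0.07,0],[0,0,0.5]],[0,[-0.28,-0.08,0],[0,0,0.55]],[0,[-0.31,-0.09,0],[0,0,0.55]],[0,[-0.33,-0.1,0],[0,0,0.55]]]}}

```text
time: 15.42
ee_pos: [0.428, -0.3806, 0.4942]
eef_rot: [0.795, 0.607, -0.0, -0.0]
ft_force: [0.2, 0.4, 0.5]
width: 0.0006
```

```bash
python3 m.py; python3 d.py .577 -.0835 .285 0.015 d9
```

```text
white [ 38  17  37  29 717] [355.76290098 191.16875872]
green [ 68  52  13  13 128] [373.8671875 217.8671875]
circ 373.9657516479492 217.58219146728516 6.500710487365723 rect [355.87615204 191.0871563 ] ((21.742658615112305, 33.61970138549805), 73.3007583618164)
pred housing [356.12762 190.61487] ((24.453628540039062, 36.554927825927734), 73.07086944580078)
0 [[373.70142645 217.69162046]
 [372.94597839 218.92517473]]
0.07 [[377.553533   216.53210351]
 [376.35100451 217.89952352]]
```

View pics/d9s.png

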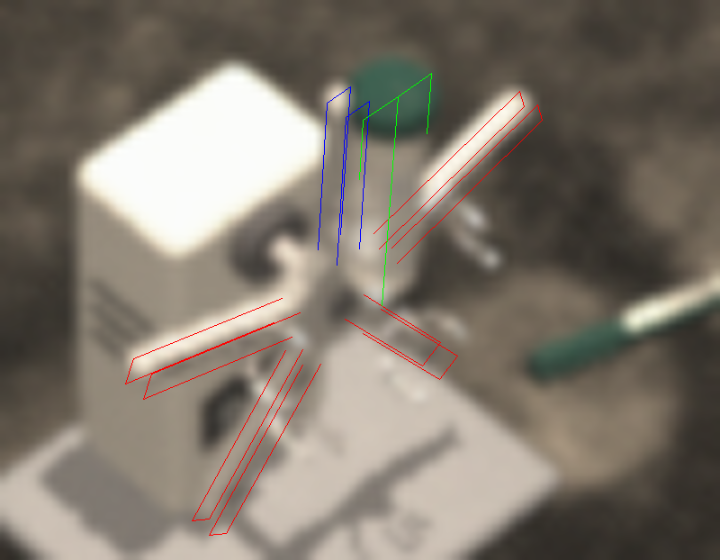

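View pics/d9t.png

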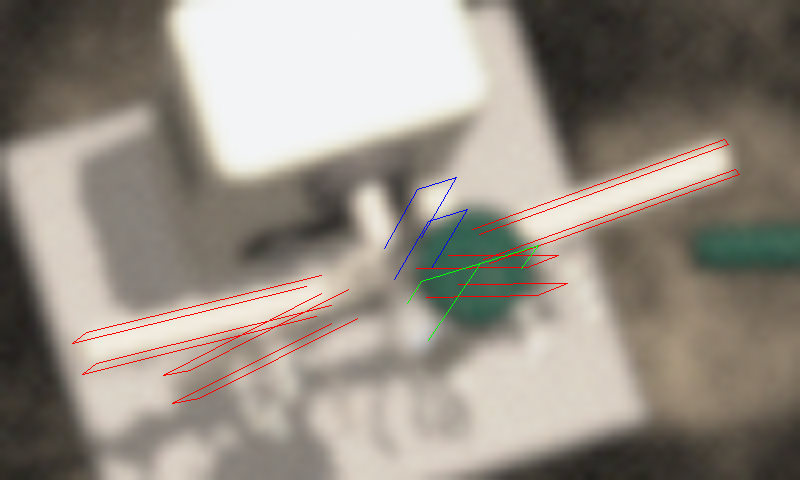

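```bash
python3 - <<'E'
from bench import *
import numpy as np
camera("top");camera("scene");s=read_state();print(s["time"],np.abs(s["joint_vel"]).max())
print(close_job())
E
```

```text
15.6667 0.014423076851108739
the job is handed in; nothing more can be done
None
```

The tube now stands upright with its cap on top, within about 1° by my measurement, and I handed the job in at 15.7 s of the 53 s allowed.

- **What I did:** I used the closed fingertips to push two bare spokes in turn over the top, anticlockwise as seen from the front. The first stroke turned the wheel about 60°, the second about 68°. A small final nudge took out the last 3°.
- **Rotator:** the centre of its housing in the top image moved less than 0.1 px between the checks after the second stroke and the end. I did not run the same measurement before the first push, but the outline I fitted at the start still matched the last pictures.
- **Tube angle:** the cap in the top view gives a turn of about 0.01 to 0.02 rad from upright. In the scene view the upper spokes sit evenly either side, but the picture is offset by about 1 px from my model. That offset was there throughout, so I put it down to calibration.
- **Forces:** the highest wrist force I read was about 6.5 N, and I never aimed at the tube. At hand-in the arm was clear of everything and nearly still (0.014 rad/s).
- **Other items:** I kept the arm above the items around the rotator. I did not measure their positions individually.

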